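Clamp the plate on the engraver's stand

TASK

Take the square-handled screwdriver out of its wooden block and, with its blade in the slot of each screw, turn both finger clamps of the sloping engraving stand clockwise until they come up hard against their stops, across the brass plate. Do not touch the clamps with the gripper's fingers, and leave everything else on the bench where it is. Then stand the screwdriver back, all the way down, in the block it came from, and let go.

Things in the scene. Friction and masses are not known exactly. Their poses are not given: they have to be found in the camera images.
- engraving_stand: fixed steel stand, base 170 (x) by 210 (y) mm; origin under its centre on the bench; carries the sloping deck, which rises away from the robot along the stand's +x
- deck: steel deck of the stand, 150 (x, up the slope) by 200 mm (y); origin at the centre of its surface, 82 mm above the bench; z = outward normal, leaning 30 degrees from vertical towards the stand's -x. A brass plate 100 x 70 x 4 mm lies at its centre; a clamp screw 62 mm either side of the centre along y; by each a stop pin 8 mm across, 14 mm tall
- left_clamp: the left clamp (at the stand's +y side), turning with its screw. Frame: origin on the screw's axis at the deck surface; z = outward normal of the sloping deck; x along its finger. Hub 30 (x) by 26 (y) mm, its top 16 mm above the deck; finger 14 wide, 6 thick, ends 51 mm from the axis, its top 12 mm above the deck
- right_clamp: the right clamp (at the stand's -y side), turning with its screw. Frame: origin on the screw's axis at the deck surface; z = outward normal of the sloping deck; x along its finger. Hub 30 (x) by 26 (y) mm, its top 16 mm above the deck; finger 14 wide, 6 thick, ends 51 mm from the axis, its top 12 mm above the deck
- left_slot (a point): centre of the floor of the left clamp's screw slot, on the screw's axis, 8 mm above the deck: the slot is a pocket closed at both ends in the hub's top, along the clamp's x, 17 mm long, 5 wide, 8 deep, with a 1 mm chamfer; axes as the clamp
- right_slot (a point): the same for the right clamp
- left_screw (a joint): angle of the left clamp screw, rad; grows as it turns clockwise seen from outside the deck: at 0 the finger points up the slope, at the stop (1.571) it points across the brass plate towards the stand's -y. Stiff (about 0.07 N m), stays where left
- right_screw (a joint): angle of the right clamp screw, rad; grows as it turns clockwise seen from outside the deck: at 0 the finger points down the slope, at the stop (1.571) it points across the brass plate towards the stand's +y. Stiff (about 0.07 N m), stays where left
- driver: the screwdriver, 125 mm long, 0.12 kg, starting upright in its block. Origin at the centre of the blade's tip, z up along the tool to its handle, x along the blade's width. Blade 14 (x) by 3 (y) mm, its last 2 mm narrowed to 12 by 2; shank 10 mm across from z = 12 to 65 mm; dark wooden handle 22 x 22 mm square (sides along x and y) from z = 65 to 125 mm
- driver_block: fixed light wooden block 50 x 50 x 68 mm with an upright hole 21 mm across right through, in which the driver stands (shank in the hole, underside of the handle on the block's top, tip 3 mm above the bench). Origin under its centre, on the bench
- burnisher_block: an identical block holding the other tool (round handle); the two may have changed places
- burnisher: the other tool: round waisted dark wooden handle, 24 mm across, 52 long, standing in the other wooden block; top 120 mm above the bench; leave alone
- tin: an aluminium tin, 66 mm across, 70 tall
- flux_bottle: a small black bottle with a brass cap, 34 mm across, 75 tall
- glass_pot: a green glass pot, 76 mm across, 60 tall
- hammer: a hammer lying on the bench
- charcoal: a dark soldering block 100 x 60 x 25 mm
- bangle: a brass bangle lying flat, 64 mm across, 10 tall
- bench_pin: a light wooden bar 35 x 110 x 18 mm

How it is judged:
On the way, in this order (a step that is already met when the one before it is completed fails the run):
1. one clamp is turned to its stop with the blade in its slot (((distance between driver and left_slot below 0.005 m and value of joint left_screw above 1.48 rad) or (distance between driver and right_slot below 0.005 m and value of joint right_screw above 1.48 rad))), for 0.05 s.
2. the other clamp too is turned to its stop with the blade in a slot (value of joint each of left_screw, right_screw above 1.48 rad and (distance between driver and left_slot below 0.005 m or distance between driver and right_slot below 0.005 m)), for 0.05 s.
At the end, for the whole second after the job is handed in: both clamp screws within 0.09 rad (5 degrees) of their stops (joint above 1.48); the driver upright (within 0.12 rad) and at rest in its own block, tip within 10 mm of the hole's axis and lower than 8 mm above the bench (value of joint each of left_screw, right_screw above 1.48 rad and horizontal distance between driver and driver_block below 0.01 m and height (world z) of driver below 0.008 m and angle between driver's own z axis and vertical below 0.12 rad and linear speed of driver below 0.02 m/s); the robot touches nothing.
It fails at once if the gripper's fingers touch a clamp (contact force between the fingers and left_clamp above 1 N or contact force between the fingers and right_clamp above 1 N).
It fails at once if another thing on the bench is disturbed (moved more than 20 mm) (distance of any of burnisher, tin, flux_bottle, glass_pot, hammer, charcoal, bangle, bench_pin from where it was at the start of the episode above 0.02 m).
It also fails if it takes over 72 s, if anything falls off the work surface, if the arm or the gripper's body presses on something with over 40 N, if the wrist force passes 120 N, or if a joint passes its speed limit or range.

ROBOT

A 7-joint arm with a two-finger parallel gripper is mounted at the origin on the work surface. World frame = base frame: x ahead of the robot, y to its left, z up, the work surface at z = 0. Lengths are in m, angles in rad, forces in N, time in s.
With the tool pointing down it reaches from about 0.375 to 0.925 m from the base axis. Payload 3.1 kg.
Tool frame: the origin (TCP) lies between the finger pads; the fingertips stand 19 mm ahead of it and the grasp point (between the pads) is the TCP; z points along the fingers, y is the line along which they close (so a half turn about z gives the same grasp; the last joint's range is limited). The gripper opens to 85 mm and grips with 20 to 120 N. Pads are 22 mm wide; open, the fingers measure 114 mm over their backs; the gripper's body (76 mm by 85 mm) begins 54 mm behind the grasp point. The pads swing forward as they close: fully open they stand 13 mm farther back than shut.
Start: joints at [-1.383, 0.383, 0.044, 1.598, -0.018, 1.161, -0.05], TCP at [0.183, 0.624, 0.25] pointing down, gripper open.
Joint ranges: [-2.61, 2.61], [-0.41, 2.15], [-1.48, 1.57], [0, 2.5], [-1.57, 4.71], [0.05, 1.97], [-2.85, 2.85]. Speed limits (rad/s): [2.79, 2.79, 3.14, 3.14, 3.14, 3.14, 3.14].

INTERFACE

Orientations are given as a unit quaternion [x, y, z, w].
In Python, from bench import move_ptp, movel, move_j, move_gripper, pause, inverse_kinematics, read_camera, camera_params, MotionError, sign_off, look_for, tip_of, read_time_s, read_qpos, read_joint_vel, read_effort, read_eef_pos, read_tcp_rot, read_ft_force, read_ft_torque, read_finger_gap, read_grasp_force gives the robot as it stands. Calls block until the motion is done:
- move_ptp(position, orientation): joint-space move of the TCP to a pose.
- movel(position, orientation=None, speed=0.15): straight line of the TCP; orientation=None keeps the orientation; speed is the mean speed in m/s.
- move_j(angles): joint-space move.
- move_gripper(opening, effort=None): finger opening in m; effort is the grip in N (None keeps the last); returns when the fingers have stopped.
- pause(seconds).
- inverse_kinematics(position, orientation): joint angles nearest the present ones, or None.
- read_camera(name): name is "side" or "top" or "wrist"; returns the picture (480x640x3 uint8, red, green, blue); there is no depth.
- camera_params(name): a dict with "K" (3x3 intrinsics, pixels), "camera_from_world" (4x4, takes a point from world to camera coordinates). Camera axes: x right, y down, z forward; pixel columns grow to the right and rows downward; lengths in m; the calibration is good to about 2 mm. A picture is of the moment at which its call begins: read the wrist's pose just before it. camera_params takes no time and is no camera call; for the wrist camera it gives the pose at the moment of the call.
A pose or a line that the arm cannot do raises MotionError and nothing moves.
- sign_off(): hands the job in; it is judged then, once.
Trained networks look in the newest picture that a camera, given by its name, has taken for a name from the list of things; names that differ only in an ending like _2 or _b are one class to them, and where a whole thing is asked for, a point or a joint stands for the part that bears it (a point fixed in the world has none). Each returns a list of dicts, best first, with "confidence" (0 to 1); they miss things now and then, are a little off and sometimes report something else, mostly with a low value. They report only what shows in the picture. A call takes as long as a camera call.
- look_for(camera, name): "at" ([column, row] in pixels, amid what is visible of it).
- tip_of(camera, name): "at" ([column, row] in pixels: a listed point, or the origin of a listed thing).
Readings, each from a call of its own:
- read_time_s(): time.
- read_qpos(): joint angles.
- read_joint_vel(): joint speeds.
- read_effort(): joint torques, N m.
- read_eef_pos(): TCP position.
- read_tcp_rot(): TCP orientation.
- read_ft_force(): force on the tool from outside, world axes, zero at the start.
- read_ft_torque(): the same for the moment, N m.
- read_finger_gap(): finger opening in m.
- read_grasp_force(): force on a finger pad.
Only numpy, scipy, OpenCV 4.12 (cv2) and the standard library are available. Lean on these libraries where they do the work, as an engineer would, in place of code of your own. Each camera call takes 0.05 s, during which the arm holds its last target. There are 200 camera calls.

## Working session

There is one attempt and no reset: what is moved stays moved. The work goes in short steps, each a Python script; the robot and the scene stay as the last script left them, time stands still between calls to the robot, and variables do not carry over. Pictures are saved under pics/ and viewed, at most 10 in all, crops included, and the job is handed in when it is done.

```bash
ls; mkdir -p pics; python3 - <<'E'
from bench import *
import cv2,numpy as np
for c in ("side","top"):
    im=read_camera(c); cv2.imwrite(f"pics/{c}0.png",im[:,:,::-1])
    p=camera_params(c); print(c,np.round(p["K"],1).tolist(),np.round(p["camera_from_world"],4).tolist())
    for n in ("driver","driver_block","burnisher","left_slot","right_slot","left_clamp","right_clamp","deck","engraving_stand"):
        print(n,[(np.round(d["at"],1).tolist(),round(d["confidence"],2)) for d in tip_of(c,n)[:2]],[(np.round(d["at"],1).tolist(),round(d["confidence"],2)) for d in look_for(c,n)[:2]])
print(read_time_s(),read_tcp_rot(),read_qpos())
E
```

```text
pics
side [[624.0, 0.0, 319.7], [0.0, 624.0, 244.3], [0.0, 0.0, 1.0]] [[0.9843, -0.1764, -0.003, -0.5313], [-0.1167, -0.6384, -0.7608, 0.1442], [0.1323, 0.7492, -0.649, 1.2929], [0.0, 0.0, 0.0, 1.0]]
driver [] [([321.3, 387.0], 0.6)]
driver_block [([319.3, 353.6], 0.42)] [([320.3, 411.0], 0.85)]
burnisher [([323.3, 257.2], 0.5)] [([318.5, 326.9], 0.86), ([319.2, 407.5], 0.29)]
left_slot [([322.3, 215.1], 0.6)] [([323.5, 212.4], 0.77)]
right_slot [([325.7, 246.4], 0.68)] [([321.9, 247.3], 0.62), ([433.8, 330.9], 0.54)]
left_clamp [([321.0, 217.3], 0.68)] [([321.0, 213.8], 0.75)]
right_clamp [([323.6, 251.3], 0.49)] [([236.5, 184.3], 0.61), ([317.6, 249.1], 0.53)]
deck [([321.8, 232.4], 0.88), ([322.5, 414.6], 0.53)] [([323.6, 236.9], 0.67), ([385.5, 300.9], 0.47)]
engraving_stand [([322.9, 257.4], 0.75)] [([325.3, 249.2], 0.7), ([387.0, 297.1], 0.59)]
top [[458.1, 0.0, 316.1], [0.0, 458.1, 242.3], [0.0, 0.0, 1.0]] [[-0.0289, -0.9995, -0.0142, 0.0459], [-0.9954, 0.0301, -0.0908, 0.567], [0.0912, 0.0116, -0.9958, 1.1509], [0.0, 0.0, 0.0, 1.0]]
driver [([465.7, 270.3], 0.66)] [([476.0, 271.1], 0.64)]
driver_block [([461.9, 271.6], 0.64), ([274.0, 240.7], 0.3)] [([462.3, 270.2], 0.78), ([323.5, 247.4], 0.4)]
burnisher [([401.0, 266.0], 0.68)] [([411.6, 264.7], 0.66)]
left_slot [([275.5, 242.0], 0.66), ([357.7, 319.8], 0.27)] [([276.0, 236.4], 0.71)]
right_slot [([325.4, 244.0], 0.68)] [([323.6, 248.2], 0.5), ([407.2, 269.1], 0.39)]
left_clamp [([272.9, 241.2], 0.76)] [([367.3, 201.3], 0.67), ([277.8, 242.6], 0.65)]
right_clamp [([273.8, 238.8], 0.6), ([324.7, 242.0], 0.58)] [([321.3, 246.4], 0.8)]
deck [([297.3, 242.4], 0.71), ([323.1, 168.5], 0.5)] [([299.4, 243.4], 0.74)]
engraving_stand [([302.8, 245.5], 0.92)] [([302.6, 241.5], 0.61)]
1.9 [ 1.42350426e-01  9.89816324e-01 -6.05916613e-08 -2.12432279e-05] [-1.38279688  0.38287403  0.0438394   1.59792543 -0.01789625  1.16118846
 -0.04987508]
```

View pics/side0.png

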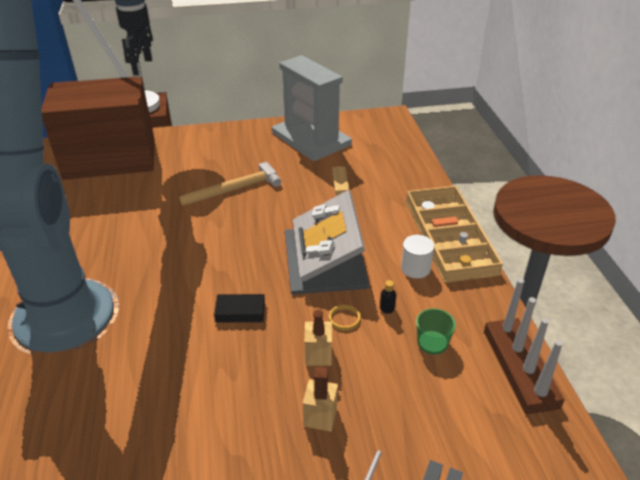

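View pics/top0.png

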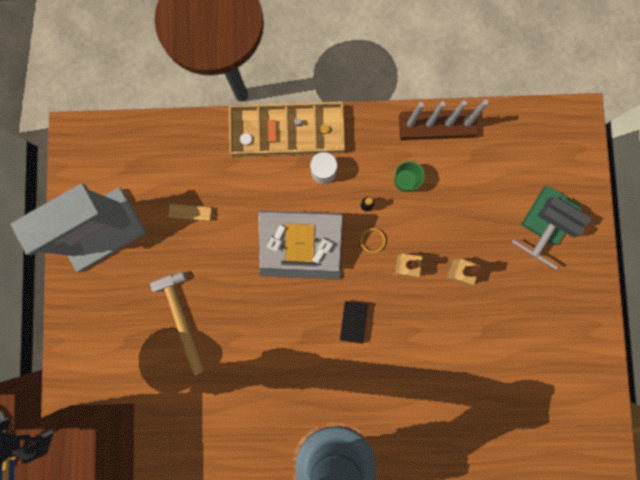

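The side view shows the stand at (325,245) and the two tool blocks at (318,345) and (320,405). The top view shows the stand at (300,243), blocks at (409,264) and (465,270), and the bangle at (373,240). I'll take closer wrist views next.

```bash
cat > h.py <<'E'
from bench import *
import cv2, numpy as np
from scipy.spatial.transform import Rotation as R
from scipy.optimize import least_squares
def ray(P,uv):
    K=np.array(P["K"]);T=np.array(P["camera_from_world"])
    d=T[:3,:3].T@np.linalg.solve(K,[uv[0],uv[1],1]); return -T[:3,:3].T@T[:3,3], d
def onz(P,uv,z):
    o,d=ray(P,uv); return o+d*(z-o[2])/d[2]
def proj(P,X):
    X=np.atleast_2d(X); T=np.array(P["camera_from_world"]); c=X@T[:3,:3].T+T[:3,3]; u=c@np.array(P["K"]).T
    return u[:,:2]/u[:,2:]
def down(yaw):  # tool z down, tool x at yaw
    c,s=np.cos(yaw),np.sin(yaw)
    return R.from_matrix(np.array([[c,s,0],[s,-c,0],[0,0,-1.]]))
def snap(cam,name=None):
    P=camera_params(cam); im=read_camera(cam)
    if name: cv2.imwrite(f"pics/{name}.png",im[:,:,::-1]); np.savez(f"pics/{name}.npz",K=P["K"],T=P["camera_from_world"])
    return P,im
def load(name):
    z=np.load(f"pics/{name}.npz"); return dict(K=z["K"],camera_from_world=z["T"]), cv2.imread(f"pics/{name}.png")
E
python3 - <<'E'
from h import *
P=camera_params("top");S=camera_params("side")
for n,uv,z in (("deck",(300,243),.082),("L",(275.5,241),.09),("R",(325,244),.09),("blkA",(463,271),.068),("blkB",(407,266),.068),("drvtop",(470,270),.128)):
    print(n,onz(P,uv,z).round(3))
print("side",onz(S,(318,340),.068),onz(S,(320,388),.068),onz(S,(322,232),.082))
W=camera_params("wrist");T=np.array(W["camera_from_world"]);Rt=R.from_quat(read_tcp_rot()).as_matrix()
Cw=-T[:3,:3].T@T[:3,3]
print("cam in tcp",Rt.T@(Cw-read_eef_pos()),"\n",(Rt.T@T[:3,:3].T).round(3),W["K"])
E
```

```text
deck [0.562 0.068 0.082]
L [0.568 0.127 0.09 ]
R [0.557 0.007 0.09 ]
blkA [ 0.483 -0.329  0.068]
blkB [ 0.499 -0.193  0.068]
drvtop [ 0.483 -0.327  0.128]
side [ 0.49689807 -0.22191269  0.068     ] [ 0.48158183 -0.32805716  0.068     ] [0.55723383 0.06837131 0.082     ]
cam in tcp [ 7.93309185e-02 -4.45734523e-05 -1.23064568e-01] 
 [[ 0.    -0.952 -0.307]
 [ 1.     0.     0.   ]
 [ 0.    -0.307  0.952]] [[349.25569108   0.         323.28921899]
 [  0.         349.25569108 239.82654774]
 [  0.           0.           1.        ]]
```

```bash
python3 - <<'E'
from h import *
q=down(np.pi).as_quat()
move_ptp([.18,.55,.35],q)
move_ptp([.45,.068,.35],q)
move_ptp([.562,.068,.20],q)
P,im=snap("wrist","w_stand")
for n in ("left_slot","right_slot","deck","left_clamp","right_clamp"):
    print(n,[(np.round(d["at"],1).tolist(),round(d["confidence"],2)) for d in tip_of("wrist",n)[:2]])
move_ptp([.47,-.1,.30],q); move_ptp([.49,-.265,.21],q)
P,im=snap("wrist","w_blk")
for n in ("driver","burnisher","driver_block"):
    print(n,[(np.round(d["at"],1).tolist(),round(d["confidence"],2)) for d in look_for("wrist",n)[:2]])
print(read_time_s(),read_qpos().round(2))
E
```

```text
left_slot [([413.7, 245.9], 0.78)]
right_slot [([239.6, 234.6], 0.57), ([410.0, 246.5], 0.27)]
deck [([329.3, 240.6], 0.89)]
left_clamp [([411.4, 248.0], 0.82)]
right_clamp [([236.1, 232.7], 0.76), ([326.6, 239.3], 0.55)]
driver [([210.4, 231.2], 0.6)]
burnisher [([410.8, 257.7], 0.59), ([535.6, 459.4], 0.27)]
driver_block [([244.7, 194.0], 0.95)]
7.3833 [-0.43  0.39  1.03  1.9  -0.39  1.06  2.34]
```

View pics/w_stand.png

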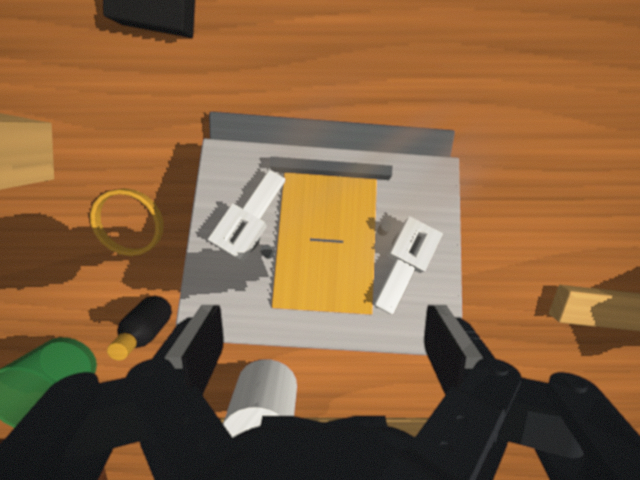

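View pics/w_blk.png

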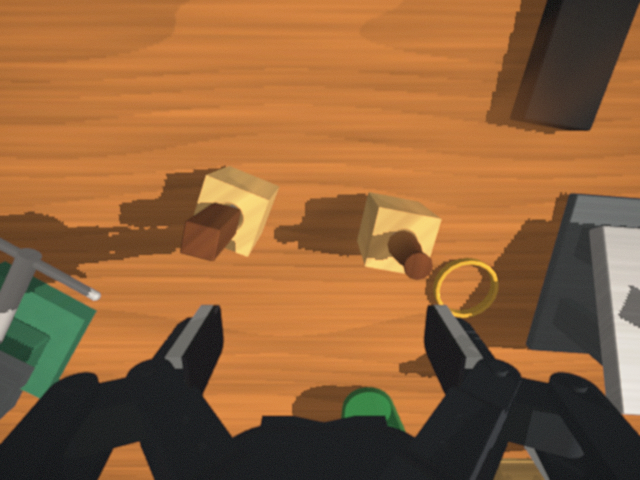

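In the stand view the left slot is near (417,243), the right near (240,231), and the deck corners are near (205,139), (460,157), (462,352) and (180,342). In the block view the square driver handle has its top near (203,240) in the left block, and the burnisher is at (415,262). I'll zoom in for exact corners.

```bash
python3 - <<'E'
from h import *
_,b=load("w_blk");_,s=load("w_stand")
z=lambda im,x,y,w,h,k:cv2.resize(im[y:y+h,x:x+w],None,fx=k,fy=k,interpolation=cv2.INTER_CUBIC)
o=np.zeros((600,800,3),np.uint8)
def put(c,x,y): o[y:y+c.shape[0],x:x+c.shape[1]]=c
put(z(b,175,160,110,110,4),0,0)       # 440x440
put(z(s,365,210,85,75,4),450,0)     # 340x300
put(z(s,200,190,85,75,4),450,300)
cv2.imwrite("pics/crop1.png",o)
E
```

```text
(no output)
```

View pics/crop1.png

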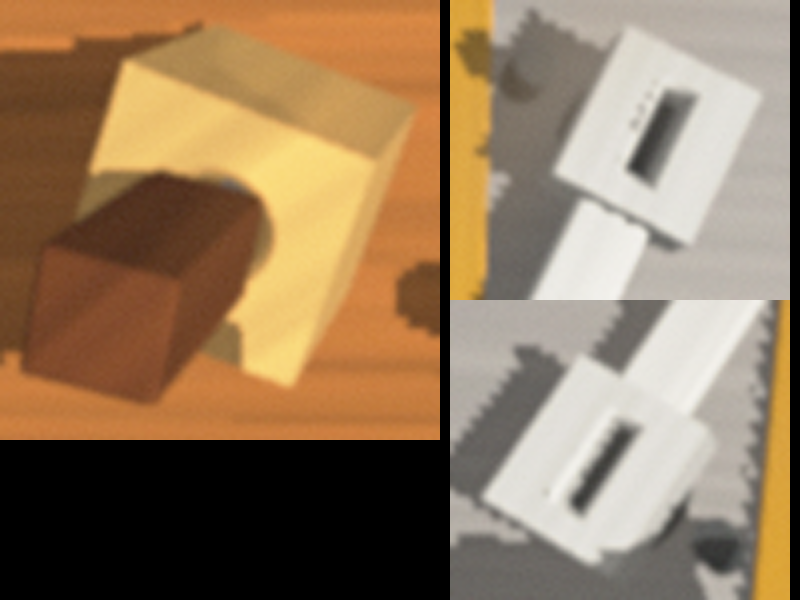

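Crop 1: the handle top corners are near (186,221), (220.5,230), (214,261) and (181,253) in the full image. The left slot centre is near (418.5,244) and the right near (237,231.5). I'll fit the poses with these.

```bash
cat >> h.py <<'E'
def deckframe(x,y,yaw):
    r=R.from_euler('z',yaw)*R.from_euler('y',-np.pi/6)   # z leans to -x
    return np.array([x,y,.082]), r
E
python3 - <<'E'
from h import *
P,_=load("w_blk")
g=lambda x0,y0,ox,oy,L:np.array([[x0+(a-ox)/4-.375,y0+(b-oy)/4-.375] for a,b in L])
sq=np.array([[1,1],[1,-1],[-1,-1],[-1,1]])
def fitsq(uv,h,z,n):
    best=None
    for rev in (1,-1):
      def f(p):
        a=p[2];X=sq[::rev][:n]*h@np.array([[np.cos(a),np.sin(a)],[-np.sin(a),np.cos(a)]])+p[:2]
        return (proj(P,np.c_[X,np.full(n,z)])-uv[:n]).ravel()
      for a0 in np.arange(0,6.28,.8):
        r=least_squares(f,[*onz(P,uv[:n].mean(0),z)[:2],a0])
        if best is None or r.cost<best.cost: best=r
    return best
uvh=g(175,160,0,0,[(45,243),(182,280),(157,404),(23,371)])
uvb=g(175,160,0,0,[(123,62),(378,158),(293,387)])
for n,u,h,z,k in (("handle",uvh,.011,.128,4),("block",uvb,.025,.068,3)):
    r=fitsq(u,h,z,k); print(n,r.x[:2].round(4),"yaw mod 90",np.degrees(r.x[2])%90,"res",np.abs(r.fun).max().round(2))
P,_=load("w_stand")
deck=[((-.075,.1,0),(460,157)),((-.075,-.1,0),(205,139)),((.075,.1,0),(462,353))]
hl=g(365,210,450,0,[(630,27),(762,97),(690,246),(555,175)]);hr=g(200,190,450,300,[(583,355),(483,497)])
sl=g(365,210,450,0,[(664,136)]);sr=g(200,190,450,300,[(597,468)])
cor=[]
def X(p,res=True):
    o,r=deckframe(*p[:3]);out=[];uv=[]
    for a,b in deck: out.append(a);uv.append(b)
    rl=R.from_euler('z',-p[3]);rr=R.from_euler('z',np.pi-p[4])
    L=lambda v:rl.apply(v)+[0,.062,0];Rr=lambda v:rr.apply(v)+[0,-.062,0]
    # left hub: image order top, right, bottom, left ; finger points image-down(+x)
    for v,u in zip([(-.015,-.013),(-.015,.013),(.015,.013),(.015,-.013)],hl): out.append(L([*v,.016]));uv.append(u)
    for v,u in zip([(.015,.013),(-.015,.013)],hr): out.append(Rr([*v,.016]));uv.append(u)
    out.append(L([0,0,.016]));uv.append(sl[0]);out.append(Rr([0,0,.016]));uv.append(sr[0])
    return proj(P,r.apply(np.array(out))+o)-np.array(uv)
r=least_squares(lambda p:X(p).ravel(),[.56,.068,0,.4,.4],loss='soft_l1')
print(r.x.round(4));print(X(r.x).round(1).tolist())
o,rr=deckframe(*r.x[:3]); print("slots",(rr.apply([0,.062,.008])+o).round(4),(rr.apply([0,-.062,.008])+o).round(4))
# independent: top/side cameras nets
for c,d in (("top",((300,243),)),):
    print(proj(camera_params(c),np.vstack([o,rr.apply([[0,.062,.008],[0,-.062,.008]])+o])).round(1))
print(proj(camera_params("side"),np.vstack([o,rr.apply([[0,.062,.008],[0,-.062,.008]])+o])).round(1))
E
```

```text
handle [ 0.4782 -0.3384] yaw mod 90 74.40574942544646 res 1.05
block [ 0.4781 -0.3371] yaw mod 90 68.26742985075308 res 0.5
[ 0.5623  0.071  -0.0701  0.4363  0.4964]
[[-0.1, -0.2], [-3.0, -1.3], [2.4, 5.3], [0.0, -0.1], [0.6, -0.0], [0.5, 0.6], [-0.1, -0.0], [0.3, 0.1], [-0.5, 0.5], [-0.9, -0.1], [-0.1, -0.5]]
slots [0.5627 0.1331 0.0889] [0.554  0.0094 0.0889]
[[298.7 243.1]
 [273.1 243.4]
 [324.  245.5]]
[[324.1 231. ]
 [319.2 211.5]
 [325.5 247.1]]
```

```bash
cat >> h.py <<'E'
ST=[0.5623,0.071,-0.0701]; Q0=(0.4363,0.4964)
def seat(side,phi,h,off=(0,0)):
    """TCP pose with tool z along -deck normal, tool x at angle phi in deck frame, TCP h above the deck; side +1 left"""
    o,r=deckframe(*ST)
    c,s=np.cos(phi),np.sin(phi)
    rt=r*R.from_matrix(np.array([[c,s,0],[s,-c,0],[0,0,-1.]]))
    return r.apply([off[0],side*.062+off[1],h])+o, rt.as_quat()
E
python3 - <<'E'
from h import *
f=lambda q:None if q is None else np.round(q,2).tolist()
for a in (-15.6,74.4,164.4,254.4):
    print("grasp",a,f(inverse_kinematics([.4782,-.3384,.098],down(np.radians(a)).as_quat())))
for side,q in ((1,Q0[0]),(-1,Q0[1])):
    for k in range(4):
        print(side,k*90,[f(inverse_kinematics(*seat(side,a+k*np.pi/2,.105))) for a in (-q,-1.1,-1.8)])
E
```

```text
grasp -15.6 [-0.38, 1.02, 1.37, 1.91, -1.09, 1.23, -0.46]
grasp 74.4 [-0.33, 0.85, 1.22, 1.91, -0.92, 1.09, 1.0]
grasp 164.4 [-0.18, 0.64, 0.93, 1.9, -0.64, 0.93, 2.36]
grasp 254.4 [1.46, 0.87, -1.25, 1.83, 0.91, 1.16, 2.76]
1 0 [[-2.06, -0.32, 1.51, 2.33, 1.12, 0.66, 2.85], [-1.24, 0.04, 0.77, 2.32, 0.63, 0.41, 2.54], [-1.13, 0.04, 0.66, 2.32, 0.63, 0.41, 1.83]]
1 90 [[-1.85, 0.27, 1.51, 2.33, -0.11, 0.32, -0.82], [-1.85, 0.25, 1.5, 2.33, -0.04, 0.32, -1.55], [-1.85, 0.25, 1.5, 2.33, -0.04, 0.32, -2.25]]
1 180 [[-0.53, 0.05, 0.04, 2.29, 0.69, 0.43, -0.0], [-1.85, 0.24, 1.49, 2.33, -0.01, 0.32, -0.01], [-1.31, 0.04, 0.85, 2.32, 0.62, 0.4, -1.29]]
1 270 [[-1.11, 0.04, 0.64, 2.32, 0.64, 0.41, 1.62], [-0.93, 0.04, 0.45, 2.31, 0.65, 0.42, 0.94], [-0.46, 0.06, -0.03, 2.29, 0.69, 0.43, 0.2]]
-1 0 [[0.21, -0.0, -0.39, 2.35, 0.41, 0.31, -2.68], None, [-0.88, -0.06, 0.69, 2.39, 0.53, 0.33, 2.21]]
-1 90 [[0.21, -0.0, -0.39, 2.35, 0.41, 0.31, -1.11], [0.21, -0.0, -0.39, 2.35, 0.41, 0.31, -1.71], [0.21, -0.0, -0.39, 2.35, 0.41, 0.31, -2.41]]
-1 180 [[-0.3, -0.02, 0.12, 2.37, 0.43, 0.31, 0.44], [0.21, -0.0, -0.39, 2.35, 0.41, 0.31, -0.14], [0.21, -0.0, -0.39, 2.35, 0.41, 0.31, -0.84]]
-1 270 [[-0.87, -0.06, 0.68, 2.39, 0.52, 0.33, 1.94], [-0.86, -0.06, 0.67, 2.39, 0.52, 0.33, 1.34], [-0.52, -0.04, 0.34, 2.38, 0.46, 0.32, 0.69]]
```

```bash
python3 - <<'E'
from h import *
q=down(np.radians(164.4)).as_quat()
move_gripper(.06)
move_ptp([.4782,-.3384,.17],q)
movel([.4782,-.3384,.098],speed=.1)
move_gripper(0.0,80)
print(read_finger_gap(),read_grasp_force(),read_eef_pos())
movel([.4782,-.3384,.205],speed=.12)
P,im=snap("wrist","w_held"); cv2.imwrite("pics/w_heldc.png",im[150:480,170:470,::-1])
print(tip_of("wrist","driver")[:2], read_finger_gap(),read_ft_force(),read_qpos().round(2),read_time_s())
E
```

```text
0.021139685263423632 78.03210139274597 [ 0.47868156 -0.33873395  0.09878491]
[{'at': [320.9, 254.1], 'confidence': 0.77}, {'at': [324.4, 214.6], 'confidence': 0.57}] 0.020917905707536665 [-0.36056741 -0.3128124  -2.07856283] [-0.28  0.5   1.06  1.84 -0.49  1.1   2.26] 10.625
```

View pics/w_heldc.png

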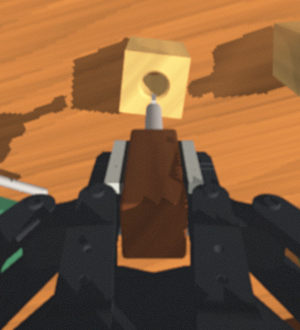

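The picture shows the driver held, with its tip at about (325,245) in the full image. The blade looks edge-on, so it lies along tool x. I'll zoom in to confirm, with projected model points.

```bash
python3 - <<'E'
from h import *
P,im=load("w_held")
rt=R.from_quat(read_tcp_rot());t=read_eef_pos()
for n,v in dict(tip=(0,0,.095),tipx=(.006,0,.095),tipxm=(-.006,0,.095),z12=(0,0,.083),sh_y=(0,.005,.083),sh_y2=(0,-.005,.083),hole=None).items():
    if v: print(n,proj(P,rt.apply(v)+t).round(1))
print("hole block",proj(P,[.4781,-.3371,.068]).round(1))
cv2.imwrite("pics/w_heldz.png",cv2.resize(im[180:290,280:370],None,fx=5,fy=5,interpolation=cv2.INTER_CUBIC))
E
```

```text
tip [[323.2 252.5]]
tipx [[323.2 244. ]]
tipxm [[323.2 261. ]]
z12 [[323.2 259. ]]
sh_y [[331.1 259. ]]
sh_y2 [[315.3 259. ]]
hole block [[324.2 235.2]]
```

View pics/w_heldz.png

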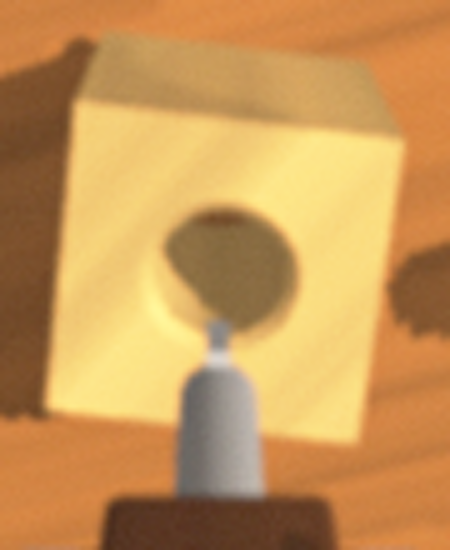

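The zoom confirms it: the blade is edge-on, with its front tip corner at (323.6,244), matching the model to within 0.5 px. The hole centre is near (326.4,234). Now I'll go above the left clamp.

```bash
python3 - <<'E'
from h import *
P,_=load("w_held"); print("hole",onz(P,(326.4,234),.068))
movel([.47,-.30,.30],speed=.25)
move_ptp([.45,-.08,.32],down(np.radians(164.4)).as_quat())
phi=np.pi-Q0[0]
move_ptp(*seat(1,phi,.18)); print(read_qpos().round(2))
p,q=seat(1,phi,.128); movel(p,q,speed=.12)
P,im=snap("wrist","w_L1")
c=seat(1,phi,.016)[0]
rt=R.from_quat(read_tcp_rot());t=read_eef_pos()
print("slot rim pred",proj(P,c).round(1),"tipx",proj(P,rt.apply([[.006,0,.095],[-.006,0,.095]])+t).round(1).tolist())
print([(d["at"],d["confidence"]) for d in tip_of("wrist","left_slot")[:2]])
u=proj(P,c)[0].astype(int);print("crop origin",u-[50,60]);cv2.imwrite("pics/w_L1c.png",cv2.resize(im[u[1]-60:u[1]+60,u[0]-50:u[0]+50,::-1],None,fx=5,fy=5,interpolation=cv2.INTER_CUBIC))
print((p-t).round(4),read_time_s())
E
```

```text
hole [ 0.47765544 -0.33516958  0.068     ]
[-0.61 -0.13  0.06  2.3   0.55  0.6   0.12]
slot rim pred [[324.  243.8]] tipx [[324.5, 244.6], [324.5, 261.6]]
[([321.9, 238.6], 0.72)]
crop origin [274 183]
[-0.0005  0.0001 -0.0007] 13.875
```

View pics/w_L1c.png

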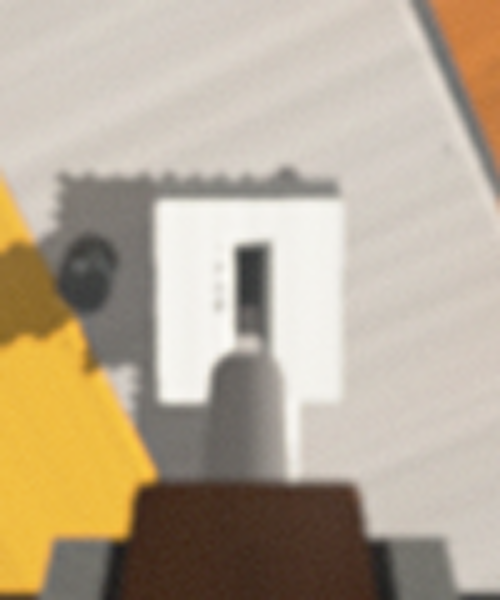

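The tip is laterally centred on the hub (both near column 324) and the blade is parallel to the slot. I'll descend with force checks, then turn.

```bash
cat >> h.py <<'E'
def descend(side,phi,h0=.112,h1=.1042,off=(0,0),lim=12):
    f0=read_ft_force()
    for h in np.r_[np.arange(h0,h1,-.002),h1]:
        p,q=seat(side,phi,h,off); movel(p,q,speed=.04)
        f=read_ft_force()-f0; n=R.from_quat(q).as_matrix()[:,2]
        print("h",round(h,4),"axial",round(-f@n,2),"lat",round(np.linalg.norm(f-(f@n)*n),2),"err",((read_eef_pos()-p)*1e3).round(1))
        if np.linalg.norm(f)>lim: return False
    return True
def turn(side,q0,q1,n,h=.1042,off=(0,0),lim=.9,k=np.pi):
    t0=read_ft_torque()
    for a in np.linspace(q0,q1,n+1)[1:]:
        p,q=seat(side,k-a,h,off); movel(p,q,speed=.03) if 0 else move_ptp(p,q)
        nz=R.from_quat(q).as_matrix()[:,2]; m=(read_ft_torque()-t0)
        print("a",round(a,3),"mz",round(m@nz,3),"F",read_ft_force().round(1),"gap",round(read_finger_gap(),4),"t",round(read_time_s(),2))
        if abs(m@nz)>lim: return a
    return q1
E
python3 - <<'E'
from h import *
phi=np.pi-Q0[0]
print(descend(1,phi), read_ft_torque().round(2), read_time_s())
E
```

```text
h 0.112 axial -0.54 lat 0.72 err [-0.1 -0.1 -0.4]
h 0.11 axial 0.03 lat 0.49 err [ 0.  0. -0.]
h 0.108 axial 0.19 lat 0.53 err [-0.  -0.1 -0.1]
h 0.106 axial 0.63 lat 1.24 err [-0.  -0.1 -0.2]
h 0.1042 axial 0.01 lat 0.54 err [-0.  -0.1 -0.2]
True [-0.    0.63  0.02] 15.425
```

```bash
cat >> h.py <<'E'
def turn7(d,n,lim=.6):
    """clockwise (seen from outside) turn by d rad with joint 7 only"""
    j0=np.array(read_qpos()); t0=read_ft_torque(); n_=R.from_quat(read_tcp_rot()).as_matrix()[:,2]
    for a in np.linspace(0,d,n+1)[1:]:
        j=j0.copy(); j[6]-=a; move_j(j)
        m=(read_ft_torque()-t0)@n_
        print("a",round(a,3),"mz",round(m,3),"F",read_ft_force().round(1),"gap",round(read_finger_gap(),4),"t",round(read_time_s(),2))
        if abs(m)>lim: print("limit"); return a
    return d
E
python3 - <<'E'
from h import *
d=np.pi/2-Q0[0]
turn7(d,5); turn7(.30,6,lim=.35)
print(read_eef_pos(),seat(1,0,.1042)[0],read_qpos().round(2))
snap("wrist","w_L2");snap("top","t_L2")
E
```

```text
a 0.227 mz 0.052 F [ 0.1 -0.3 -2.1] gap 0.0212 t 15.76
a 0.454 mz -0.032 F [ 2.1  0.3 -1.5] gap 0.0212 t 16.09
a 0.681 mz 0.007 F [ 1.8  0.6 -2.5] gap 0.0209 t 16.43
a 0.908 mz -0.028 F [ 2.4  0.7 -2.3] gap 0.021 t 16.76
a 1.134 mz -0.033 F [ 3.9  0.6 -1.8] gap 0.0213 t 17.09
a 0.05 mz -0.015 F [ 3.4 -0.7 -3.3] gap 0.0214 t 17.34
a 0.1 mz -0.002 F [ 4.   0.3 -2.5] gap 0.0208 t 17.59
a 0.15 mz 0.022 F [ 3.8 -0.4 -2.2] gap 0.0207 t 17.84
a 0.2 mz 0.052 F [ 3.2 -0.  -2. ] gap 0.0213 t 18.09
a 0.25 mz -0.03 F [ 2.8 -0.  -2.1] gap 0.021 t 18.34
a 0.3 mz -0.122 F [ 4.4  0.9 -2.4] gap 0.0213 t 18.59
[0.51531574 0.13643257 0.17264519] [0.5146706  0.13649695 0.17223985] [-0.58  0.05  0.09  2.29  0.68  0.43 -1.43]
```

```bash
python3 - <<'E'
from h import *
turn7(.25,5,lim=.3)
P,im=snap("wrist","w_L3"); cv2.imwrite("pics/w_L3c.png",cv2.resize(im[130:330,200:440,::-1],None,fx=3,fy=3))
E
```

```text
a 0.05 mz -0.073 F [ 5.4 -1.3 -3.2] gap 0.0212 t 18.94
a 0.1 mz -0.104 F [ 3.8 -0.2 -3. ] gap 0.0212 t 19.19
a 0.15 mz -0.209 F [ 4.8 -1.  -1.6] gap 0.0214 t 19.44
a 0.2 mz -0.317 F [ 5.  -1.5 -2. ] gap 0.0211 t 19.69
limit
```

View pics/w_L3c.png

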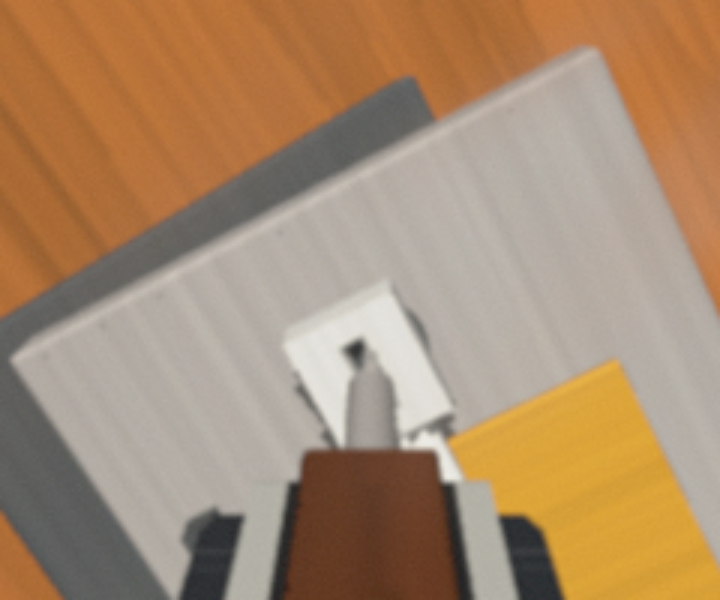

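The left hub is now parallel to the deck edges and the torque is rising, so it's hard on its stop. I'll back off, withdraw and move above the right clamp.

```bash
python3 - <<'E'
from h import *
j=np.array(read_qpos()); j[6]+=.33; move_j(j)
n=R.from_quat(read_tcp_rot()).as_matrix()[:,2]; t=read_eef_pos()
movel(t-n*.02,speed=.05); movel(t-n*.075,speed=.15)
phi=np.pi-Q0[1]
move_ptp(*seat(-1,phi,.18)); print(read_qpos().round(2))
p,q=seat(-1,phi,.128); movel(p,q,speed=.12)
P,im=snap("wrist","w_R1")
c=seat(-1,phi,.016)[0];rt=R.from_quat(read_tcp_rot());t=read_eef_pos()
print("slot rim pred",proj(P,c).round(1),"tipx",proj(P,rt.apply([[.006,0,.095],[-.006,0,.095]])+t).round(1).tolist())
u=proj(P,c)[0].astype(int);print("crop origin",u-[50,60]);cv2.imwrite("pics/w_R1c.png",cv2.resize(im[u[1]-60:u[1]+60,u[0]-50:u[0]+50,::-1],None,fx=5,fy=5,interpolation=cv2.INTER_CUBIC))
print((p-t).round(4),read_time_s(),read_finger_gap())
E
```

```text
[-0.66 -0.28  0.4   2.39  0.51  0.56  0.38]
slot rim pred [[323.7 244.8]] tipx [[324.4, 244.9], [324.4, 261.9]]
crop origin [273 184]
[-0.0002 -0.0002 -0.0005] 23.25 0.021459039748460952
```

View pics/w_R1c.png

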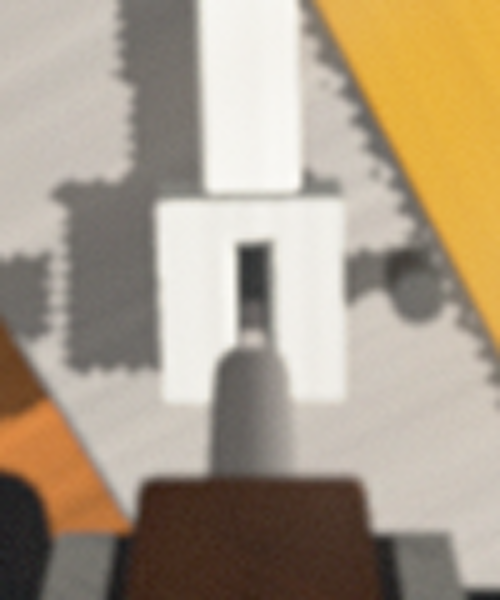

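The blade tip and slot are aligned near crop column 254. Next I'll descend and turn the right clamp.

```bash
python3 - <<'E'
from h import *
if descend(-1,np.pi-Q0[1]):
    turn7(np.pi/2-Q0[1],4); turn7(.6,10,lim=.3)
    P,im=snap("wrist","w_R2")
    print(read_eef_pos()-seat(-1,0,.1042)[0],read_qpos().round(2))
E
```

```text
h 0.112 axial 0.57 lat 1.68 err [-0.1 -0.1 -0.3]
h 0.11 axial -0.76 lat 1.45 err [ 0.  0. -0.]
h 0.108 axial -0.52 lat 1.07 err [-0.   0.  -0.1]
h 0.106 axial 0.06 lat 0.61 err [-0.  -0.1 -0.1]
h 0.1042 axial -0.5 lat 1.58 err [-0.  -0.1 -0.1]
a 0.269 mz -0.019 F [ 1.  -0.4 -1.2] gap 0.021 t 25.17
a 0.537 mz -0.052 F [ 1.5  1.  -2. ] gap 0.0211 t 25.53
a 0.806 mz -0.044 F [ 1.2  0.2 -1.7] gap 0.0214 t 25.9
a 1.074 mz -0.01 F [ 2.2 -0.6 -1.2] gap 0.0209 t 26.27
a 0.06 mz -0.045 F [ 1.6 -0.1 -1.5] gap 0.0213 t 26.52
a 0.12 mz -0.015 F [ 2.2 -0.2 -1.1] gap 0.021 t 26.77
a 0.18 mz -0.019 F [ 3.1  0.2 -1.8] gap 0.0214 t 27.02
a 0.24 mz -0.026 F [ 2.8  0.3 -2.7] gap 0.0207 t 27.27
a 0.3 mz -0.143 F [ 2.5 -1.5 -2. ] gap 0.0212 t 27.52
a 0.36 mz -0.225 F [ 3.2 -1.5 -1.2] gap 0.0212 t 27.77
a 0.42 mz -0.337 F [ 3.9 -2.9 -2.2] gap 0.0211 t 28.02
limit
[ 0.00063766 -0.00016649  0.00037838] [-0.67 -0.04  0.48  2.38  0.48  0.32 -1.08]
```

```bash
python3 - <<'E'
from h import *
j=np.array(read_qpos()); j[6]+=.28; move_j(j)
n=R.from_quat(read_tcp_rot()).as_matrix()[:,2]; t=read_eef_pos()
movel(t-n*.02,speed=.05); movel(t-n*.11,speed=.2)
move_ptp([.65,.068,.32],down(np.pi).as_quat())
P,im=snap("wrist","w_chk"); hsv=cv2.cvtColor(im,cv2.COLOR_RGB2HSV).astype(int)
o,r=deckframe(*ST); w=((hsv[...,1]<25)&(hsv[...,2]>200)).astype(float)
print("px frac white",w.mean(), proj(P,o).round(0))
gx,gy=np.meshgrid(np.linspace(.017,.050,30),np.linspace(-.0065,.0065,14))
ax,ay=np.meshgrid(np.linspace(.017,.050,30),np.r_[np.linspace(-.012,-.008,4),np.linspace(.008,.012,4)])
def samp(x,y,s,a,z):
    v=R.from_euler('z',a).apply(np.c_[x.ravel(),y.ravel(),np.full(x.size,z)])+[0,s*.062,0]
    u=proj(P,r.apply(v)+o); return cv2.remap(w.astype(np.float32),u[:,0].astype(np.float32)[None],u[:,1].astype(np.float32)[None],cv2.INTER_LINEAR).mean()
for s in (1,-1):
    q=np.arange(0,1.9,.02); sc=np.array([samp(gx,gy,s,(0 if s>0 else np.pi)-a,.012)-samp(ax,ay,s,(0 if s>0 else np.pi)-a,.012) for a in q])
    i=sc>sc.max()-.05; print("side",s,"best",q[sc.argmax()].round(2),"plateau",q[i].min().round(2),q[i].max().round(2),"score",sc.max().round(2))
print(read_time_s(),read_finger_gap())
E
```

```text
px frac white 0.033776041666666666 [[327. 119.]]
side 1 best 1.56 plateau 1.54 1.56 score 0.89
side -1 best 1.58 plateau 1.56 1.6 score 0.87
31.7833 0.02134050060397537
```

Both clamps measure about 1.57 rad, at their stops. Now I'll return the driver.

```bash
python3 - <<'E'
from h import *
q=down(np.radians(164.4)).as_quat(); x,y=.4780,-.3363
move_ptp([.47,-.1,.33],q); move_ptp([x,y,.21],q)
P,im=snap("wrist","w_ret")
f0=read_ft_force(); ok=True
for z in np.r_[np.arange(.17,.105,-.01),.103,.1005]:
    movel([x,y,z],q,speed=.08); f=read_ft_force()-f0
    print(round(z,4),f.round(1))
    if np.linalg.norm(f)>10: ok=False;break
print(ok,read_eef_pos(),read_time_s(),read_qpos().round(2))
E
```

```text
0.17 [-1.2  0.1  0.1]
0.16 [-0.4  0.4 -0.9]
0.15 [-0.7 -0.2 -0.4]
0.14 [-0.7 -0.7  0.3]
0.13 [-1.4  0.6 -0.6]
0.12 [-0.4 -0.1 -0.5]
0.11 [-1.3 -0.1 -1.1]
0.103 [-0.   0.1 -0.2]
0.1005 [-1.1 -0.6 -1.1]
True [ 0.47795233 -0.3362613   0.10041314] 36.6417 [-0.23  0.68  1.01  1.91 -0.7   0.96  2.41]
```

```bash
python3 - <<'E'
from h import *
q=down(np.radians(164.4)).as_quat(); x,y=.4780,-.3363
f0=read_ft_force()
for z in (.0995,.0988,.0982):
    movel([x,y,z],q,speed=.03); f=read_ft_force()-f0; print(z,f.round(1))
    if f[2]>4: break
move_gripper(.06); pause(.3)
movel([x,y,.21],q,speed=.12); pause(.5)
P,im=snap("wrist","w_end")
# dark handle top: expect centre at z=.128 ; compare with before-grasp look
hsv=cv2.cvtColor(im,cv2.COLOR_RGB2HSV)
print("handle top pred",proj(P,[[x,y,.128],[x,y,.068]]).round(0).tolist())
u=proj(P,[x,y,.128])[0].astype(int)
for dz in (.128,.10,.08): print(dz,im[tuple(proj(P,[x,y,dz])[0].astype(int)[::-1])])
for c in ("wrist","side","top"):
    if c!="wrist": read_camera(c)
    for d in tip_of(c,"driver")[:1]: print(c,np.round(d["at"],1),d["confidence"],onz(camera_params(c),d["at"],.003).round(3))
    for d in look_for(c,"driver")[:1]: print(c,"at",np.round(d["at"],1),d["confidence"],proj(camera_params(c),[[x,y,.098]]).round(1))
print(read_finger_gap(),read_time_s())
E
```

```text
0.0995 [0.3 0.3 0.2]
0.0988 [0.1 0.5 1.5]
0.0982 [-0.7  1.2  6.7]
handle top pred [[323.0, 260.0], [323.0, 233.0]]
0.128 [134  79  45]
0.1 [113  67  39]
0.08 [80 49 32]
wrist [321.2 215.4] 0.92 [ 0.48  -0.339  0.003]
wrist at [321.8 248.6] 0.82 [[323.4 244.6]]
side [316.5 357.4] 0.71 [ 0.496 -0.209  0.003]
side at [319.2 384.8] 0.64 [[318.7 381.3]]
top [461.1 270.4] 0.57 [ 0.486 -0.344  0.003]
top at [472.5 273.7] 0.6 [[469.8 272.5]]
0.060209462944469945 40.1833
```

```bash
python3 -c "
from bench import *
print(sign_off())"
```

```text
the job is handed in; nothing more can be done
None
```

I turned both clamps to their stops (each measured about 1.57 rad in the camera check), stood the screwdriver back fully down in its own block, let go, and handed the job in at about 40 s; the judge's verdict was not shown.

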